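Fish the brass shower cartridge out of its deep pot

TASK

Two deep pots of grey pipe stand on the pine rack: at the bottom of one is a brass shower cartridge, in the other a white plastic one. Reach down into the pot, lift out the brass cartridge and stand it upright in the empty half of the blue tray, beside the half that holds the tap handle. Leave that pot standing upright where it is, and leave the white cartridge alone in the other pot.

Things in the scene. Friction and masses are not known exactly. Their poses are not given: they have to be found in the camera images.
- cartridge: Brass shower-valve cartridge, standing upright on the pot's floor within 8 mm of its middle. Loose, about 70 g, 52 mm tall, round: foot 28 mm across to 9 mm height, then 24 mm across to 20 mm, then a straight neck 18 mm across from 22 mm to the flat top. Grip the top 8 to 15 mm of the neck: deeper, a gripper may meet the rim. Origin: centre of its underside; z up along its axis.
- pot: Pot holding the brass cartridge: grey pipe, open top, loose, 0.4 kg. Outside 92 mm, inside 86 mm across, 80 mm high, 76 mm deep (base 4 mm). Too narrow for wide-open fingers: enter with them closed, open to about 34 mm just above the cartridge. Origin: centre of underside, z up. Stands on the rack's shelf, 20 mm above the table; a like pot holds the white cartridge.
- tray_bay (a point): Centre of the floor of the empty half of the fixed blue tray. Tray 130 mm (x) by 210 mm (y), 18 mm high, walls and floor 3 mm, a divider across the middle. The empty half is 124 (x) by 100 mm (y) inside, its walls rise 15 mm above this point. x, y along the tray's short and long sides, z up; the half with the steel tap handle (30 mm high) lies to +y.
- white_cartridge: A white plastic cartridge of the same shape and size, standing in the other pot. Leave it there. Origin: centre of its underside.
There are look-alikes about, which are no part of the job. What is shaped like the pot but orange or purple is not meant.

How it is judged (in metres and radians):
On the way:
1. the brass cartridge is lifted clear of the pot's rim (z of cartridge in the frame of pot above 0.085 m), for 0.1 s.
At the end, for the whole second after the job is handed in: The brass cartridge stands upright (10 degrees), released and still, on the floor of the tray's empty half (within 52 mm in x, 42 mm in y of its centre, 6 mm in height); its pot is upright (10 degrees) within 50 mm of its start; the white cartridge within 40 mm of its start (x of cartridge in the frame of tray_bay between -0.052 and 0.052 m and y of cartridge in the frame of tray_bay between -0.042 and 0.042 m and z of cartridge in the frame of tray_bay between -0.005 and 0.006 m and angle between each of cartridge, pot's own z axis and vertical below 0.17 rad and linear speed of cartridge below 0.02 m/s and distance of pot from where it was at the start of the episode below 0.05 m and distance of white_cartridge from where it was at the start of the episode below 0.04 m); the robot touches nothing.
It fails at once if the pot is tipped by more than 20 degrees (angle between pot's own z axis and vertical above 0.35 rad).
It fails at once if the white cartridge is moved by more than 40 mm (distance of white_cartridge from where it was at the start of the episode above 0.04 m).
It also fails if it takes over 43 s, if anything falls off the work surface, if the arm or the gripper's body presses on something with over 40 N, if the wrist force passes 120 N, or if a joint passes its speed limit or range.

ROBOT

A 7-joint arm with a two-finger parallel gripper is mounted at the origin on the work surface. World frame = base frame: x ahead of the robot, y to its left, z up, the work surface at z = 0. Lengths are in mm, angles in rad, forces in N, time in s.
With the tool pointing down it reaches from about 425 to 925 mm from the base axis. Payload 6.8 kg.
Tool frame: the origin (TCP) lies at the very end of the fingers, on their centre line; the grasp point (between the pads) lies 19 mm behind it; z points along the fingers, y is the line along which they close (so a half turn about z gives the same grasp; the last joint's range is limited). The gripper opens to 88 mm and grips with 3 to 60 N. Pads are 20 mm wide; open, the fingers measure 115 mm over their backs; the gripper's body (75 mm by 178 mm) begins 61 mm behind the grasp point.
Start: joints at [-1.308, 0.477, 0.022, 1.555, -0.011, 1.109, -0.083], TCP at [244.591, 629.144, 222.664] pointing down, gripper open.
Joint ranges: [-2.96, 2.96], [-0.34, 2.1], [-1.41, 1.46], [0.24, 2.44], [-1.37, 4.51], [0.17, 1.92], [-2.96, 2.96]. Speed limits (rad/s): [2.39, 2.39, 3.14, 3.14, 3.14, 3.14, 3.14].

INTERFACE

Orientations are given as a 3x3 rotation matrix whose columns are the frame's x, y, z axes.
In Python, from station import r, viewer, nets gives the robot as it stands. The module is installed in compiled form; this text tells all that it offers.
- The arm moves only by the shell command python3 -m crank 'ROWS'. ROWS is JSON, one flat list of numbers, 5 for each row, row after row: the opening, from 0 (shut) to 1 (fully open), then the shift along the tool's x, y, z in m, then the turn about the tool's z in rad. A call has 1 to 10 rows; each row shifts and turns the commanded pose from where the row before left it, along the tool's axes as they then stand; what a row does not reach is not made up. A row lasts 1/8 s, in which the tool goes at most 62.5 mm and 10.7 degrees, less where a joint would pass 70% of its speed; a pose out of reach is approached as far as the arm can. A call with a gripper value outside its range is refused whole. The fingers move at their own pace and stop on an object; the grip force is fixed at half the most. Time passes only in rows, so rows that do not move let the fingers close. It gives the time, the measured TCP pose, the force, the opening and the grip force at its end, in the units of the state.
- r.observe(): the state, without advancing time (a new reading comes with each control period).
- viewer.grab_frame(name): name is "scene" or "top"; returns the picture (480x640x3 uint8, blue, green, red); there is no depth.
- viewer.camera_info(name): a dict with "mtx" (3x3 intrinsics, pixels), "origin" and "attitude" of the camera in the world. Camera axes: x right, y up, looking along -z (the intrinsics and any distortion apply to the point x, -y, -z); pixel columns grow to the right and rows downward; lengths in mm; the calibration is good to about 2 mm. A picture is of the moment at which its call begins. camera_info takes no time and is no camera call.
- r.close_job(): hands the job in; it is judged then, once.
Trained networks look in the newest picture that a camera, given by its name, has taken for a name from the list of things; names that differ only in an ending like _2 or _b are one class to them, and where a whole thing is asked for, a point or a joint stands for the part that bears it (a point fixed in the world has none). Each returns a list of dicts, best first, with "confidence" (0 to 1); they miss things now and then, are a little off and sometimes report something else, mostly with a low value. They report only what shows in the picture. A call takes as long as a camera call. They do not tell look-alikes from the thing itself.
- nets.spot_in(query, camera): "rect" ([left, top, right, bottom] in pixels, round what is visible of it).
- nets.silhouettes(query, camera): "mask" (480x640 bool, what is visible of it) and "rect" ([left, top, right, bottom] in pixels, round what is visible of it).
- nets.landmark_of(query, camera): "position" ([column, row] in pixels: a listed point, or the origin of a listed thing).
The state is a dict: "time_s": time; "joint_pos": joint angles; "joint_vel": joint speeds; "tau": joint torques, N m; "eef_pos": TCP position; "ee_rot": TCP orientation; "contact_force": force on the tool from outside, world axes, zero at the start; "torque": the same for the moment, N m; "gripper_width": finger opening in mm; "finger_force": force on a finger pad.
Only numpy, scipy, OpenCV 4.12 (cv2) and the standard library are available. Lean on these libraries where they do the work, as an engineer would, in place of code of your own. Each camera call takes 0.05 s, during which the arm holds its last target. There are 200 camera calls.

## Working session

There is one attempt and no reset: what is moved stays moved. The work goes in short steps, Python scripts to look and compute and a shell command to move; the robot and the scene stay as the last step left them, time stands still between calls to the robot, and variables do not carry over. Pictures are saved under pics/ and viewed, at most 10 in all, crops included, and the job is handed in when it is done.

```bash
mkdir -p pics; python3 - <<'E'
from station import r,viewer,nets
import cv2,numpy as np
s=r.observe();print(s['time_s'],s['eef_pos'],np.round(s['ee_rot'],3),s['gripper_width'])
for c in ["scene","top"]:
    cv2.imwrite(f"pics/{c}0.png",viewer.grab_frame(c))
    i=viewer.camera_info(c);print(c,i)
    for q in ["cartridge","pot","tray_bay","white_cartridge"]:
        print(q,[(np.round(d['position']),round(d['confidence'],2)) for d in nets.landmark_of(q,c)][:5])
E
```

```text
0.0 [244.40987924 628.58671499 221.72613048] [[-0.932  0.362 -0.001]
 [ 0.362  0.932 -0.002]
 [-0.    -0.002 -1.   ]] 87.6599463662839
scene {'mtx': array([[455.48229953,   0.        , 323.06819313],
       [  0.        , 455.48229953, 239.16830219],
       [  0.        ,   0.        ,   1.        ]]), 'origin': array([1330.24100879,  -38.71320783,  727.21556105]), 'attitude': array([[-0.05069611, -0.58580944,  0.80886168],
       [ 0.99867169, -0.02226884,  0.04646465],
       [-0.00920702,  0.81014283,  0.58616024]])}
cartridge []
pot [(array([231., 218.]), 0.8), (array([274., 223.]), 0.77), (array([247., 279.]), 0.74)]
tray_bay [(array([328., 272.]), 0.8)]
white_cartridge [(array([250., 281.]), 0.36)]
top {'mtx': array([[549.8628701 ,   0.        , 327.63900738],
       [  0.        , 549.8628701 , 235.80571746],
       [  0.        ,   0.        ,   1.        ]]), 'origin': array([ 308.7172143 ,  -93.39011032, 1095.66817465]), 'attitude': array([[ 0.01966848,  0.99636758, -0.08285409],
       [-0.99959781,  0.02129008,  0.01873385],
       [ 0.02042977,  0.0824523 ,  0.99638559]])}
cartridge [(array([405., 167.]), 0.74)]
pot [(array([390., 305.]), 0.84), (array([407., 170.]), 0.82), (array([523., 301.]), 0.68), (array([453., 317.]), 0.64)]
tray_bay [(array([315., 188.]), 0.79)]
white_cartridge [(array([127., 173.]), 0.79)]
```

View pics/top0.png

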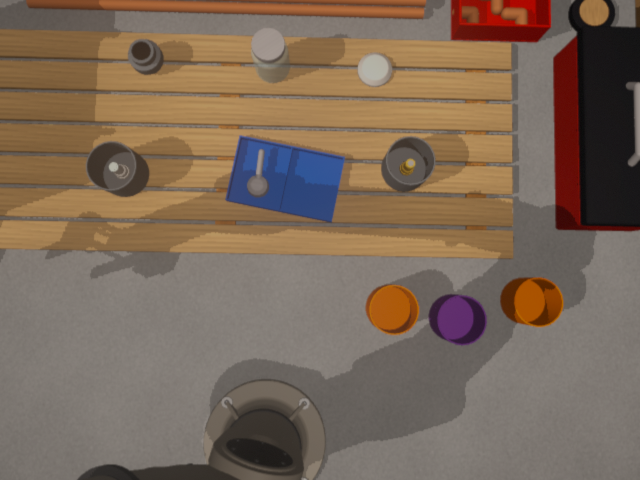

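View pics/scene0.png

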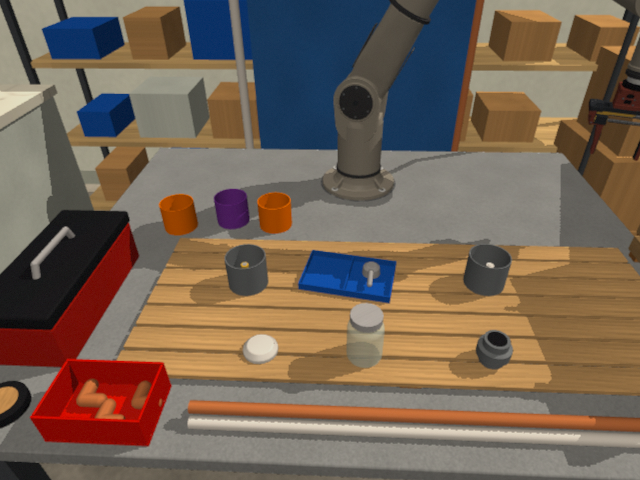

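The brass cartridge is in the right-hand pot in top (neck ~(411,162), pot ~(407,165)) and the white one is in the left-hand pot (~(115,168)). The tray runs from (227,137) to (344,221), with its empty half on the right.

```bash
cat >h.py <<'E'
import numpy as np,cv2
from station import r,viewer,nets
def px2w(c,p,z):
    i=viewer.camera_info(c);K=i['mtx'];R=i['attitude'];o=i['origin']
    d=R@(np.linalg.inv(K)@[p[0],p[1],1]*np.array([1,-1,-1]));return o+d*(z-o[2])/d[2]
def tool(target):
    s=r.observe();return s['ee_rot'].T@(np.array(target)-s['eef_pos'])
def w2px(c,P):
    i=viewer.camera_info(c);q=i['attitude'].T@(np.array(P)-i['origin'])*[1,-1,-1];q=i['mtx']@q;return q[:2]/q[2]
E
python3 - <<'E'
from h import *
print('pot',px2w('top',(407,170),20),'cart',px2w('top',(405,167),24))
print('pot circle rim top', [px2w('top',p,100) for p in [(409,164)]])
print('bay',px2w('top',(315,188),23),px2w('scene',(328,272),23))
print('tray corners',[px2w('top',p,38)[:2].round() for p in [(240,137),(344,157),(331,221),(227,201)]])
print('white',px2w('top',(127,173),24))
a=cv2.imread('pics/top0.png')[110:220,350:470];b=cv2.imread('pics/scene0.png')[230:310,200:300]
cv2.imwrite('pics/crop.png',np.hstack([cv2.resize(a,(480,440),interpolation=cv2.INTER_CUBIC)[:400],cv2.resize(b,(320,400),interpolation=cv2.INTER_CUBIC)[:, :320]]))
E
```

```text
pot [ 532.84144655 -268.87140596   20.        ] cart [ 537.94058854 -264.19604487   24.        ]
pot circle rim top [array([ 527.46775195, -259.43023184,  100.        ])]
bay [491.91686931 -86.78554404  23.        ] [492.17625699 -75.90493375  23.        ]
tray corners [array([587.,  62.]), array([ 552., -142.]), array([ 426., -119.]), array([460.,  83.])]
white [512.91913628 282.11672518  24.        ]
```

View pics/crop.png

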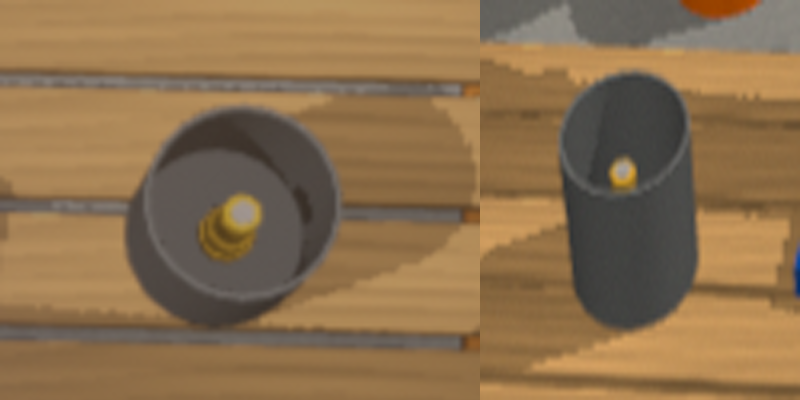

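In the crops, the brass top is at top-camera (410.2,163.2) and scene (244.7,264.4). The pot rim centre is at top (411.5,160.3) and scene (245.9,256.6), so the cartridge stands upright near the pot's middle.

```bash
python3 - <<'E'
from h import *
print('cart',px2w('top',(410.2,163.2),76),px2w('scene',(244.7,264.4),76))
print('rim',px2w('top',(411.5,160.3),100),px2w('scene',(245.9,256.6),100))
print('tool shift to cart', tool([532,-261,222]))
E
```

```text
cart [ 534.32724679 -265.69303297   76.        ] [ 536.01307018 -263.27512047   76.        ]
rim [ 534.50090463 -264.00275436  100.        ] [ 537.71741795 -257.57268612  100.        ]
tool shift to cart [-5.90457793e+02 -7.25464901e+02  6.42809827e-01]
```

```bash
python3 -m crank '[0,-0.039,-0.031,0,0, 0,-0.039,-0.031,0,0, 0,-0.039,-0.031,0,0, 0,-0.039,-0.031,0,0, 0,-0.039,-0.031,0,0, 0,-0.039,-0.031,0,0, 0,-0.039,-0.031,0,0, 0,-0.039,-0.031,0,0, 0,-0.039,-0.031,0,0, 0,-0.039,-0.031,0,0]'; python3 -c "
from h import *
print(tool([535,-264.5,200]),r.observe()['joint_pos'])"
```

```text
time_s: 1.75
eef_pos: [496.5, 197.5, 223.0]
ee_rot: [[-0.932, 0.362, 0.001], [0.362, 0.932, 0.001], [-0.0, 0.001, -1.0]]
contact_force: [0.3, -0.3, 0.6]
gripper_width: 0.3
finger_force: 0.0
[-203.21946427 -416.72885831   22.78072808] [-0.67632828  0.24487752  0.21486133  1.90393643 -0.06173262  0.99824914
  0.76591103]
```

```bash
python3 -m crank '[0,-0.02,-0.042,0,0, 0,-0.02,-0.042,0,0, 0,-0.02,-0.042,0,0, 0,-0.02,-0.042,0,0, 0,-0.02,-0.042,0,0, 0,-0.02,-0.042,0,0, 0,-0.02,-0.042,0,0, 0,-0.02,-0.042,0,0, 0,-0.02,-0.042,0,0, 0,-0.02,-0.036,0,0]'; python3 -m crank '[0,-0.002,-0.002,0.03,0, 0,0,0,0.03,0,0,0,0,0,0]';python3 -c "
from h import *
print(tool([535,-264.5,110]),r.observe()['joint_pos'])
for c in ['top','scene']: cv2.imwrite(f'pics/{c}1.png',viewer.grab_frame(c))
a=cv2.imread('pics/top1.png')[110:220,350:470];b=cv2.imread('pics/scene1.png')[180:310,190:310]
cv2.imwrite('pics/crop1.png',np.hstack([cv2.resize(a,(400,367)),cv2.resize(b,(339,367))]))
print(w2px('top',r.observe()['eef_pos']),w2px('scene',r.observe()['eef_pos']))
"
```

```text
time_s: 3.0
eef_pos: [532.1, -261.3, 222.9]
ee_rot: [[-0.932, 0.363, 0.001], [0.363, 0.932, -0.0], [-0.001, 0.0, -1.0]]
contact_force: [0.7, 0.4, -0.8]
gripper_width: 0.6
finger_force: 0.0
time_s: 3.38
eef_pos: [531.9, -261.3, 160.8]
ee_rot: [[-0.932, 0.362, -0.004], [0.362, 0.932, 0.001], [0.004, -0.0, -1.0]]
contact_force: [-0.1, 0.1, 0.3]
gripper_width: 0.2
finger_force: 0.0
[-4.30518046 -1.81455699 50.78117025] [ 0.02368986  0.43432587  0.4293805   1.83818004 -0.22137327  0.92065763
  1.75356113]
[416.76590417 152.73452265] [240.96610734 232.28561433]
```

View pics/crop1.png

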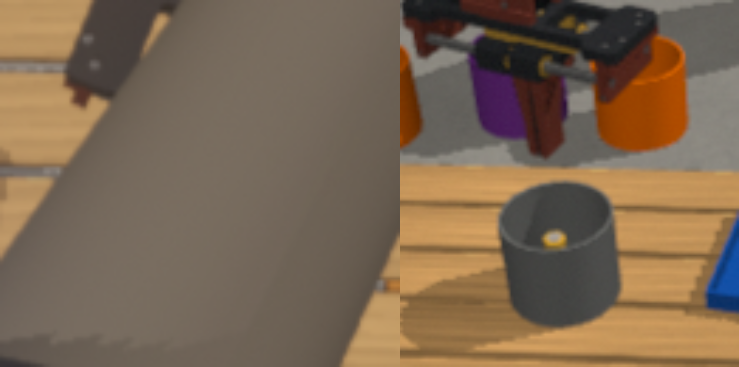

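```bash
python3 -m crank '[0,-0.004,-0.002,0.02,0, 0,0,0,0.025,0, 0,0,0,0.025,0, 0.39,0,0,0,0, 0.39,0,0,0,0, 0.39,0,0,0,0, 0.39,0,0,0,0]';python3 -c "
from h import *
s=r.observe();print(tool([535,-264.5,51]))
for c in ['scene']: cv2.imwrite(f'pics/{c}2.png',viewer.grab_frame(c))
b=cv2.imread('pics/scene2.png')[200:310,190:310]
cv2.imwrite('pics/crop2.png',cv2.resize(b,(600,550)))
"
```

```text
time_s: 4.35
eef_pos: [536.8, -265.5, 93.5]
ee_rot: [[-0.932, 0.362, 0.001], [0.362, 0.932, -0.0], [-0.001, 0.0, -1.0]]
contact_force: [-0.0, -0.0, 0.2]
gripper_width: 33.8
finger_force: 0.0
[ 2.12415772  0.31603594 42.47373773]
```

View pics/crop2.png

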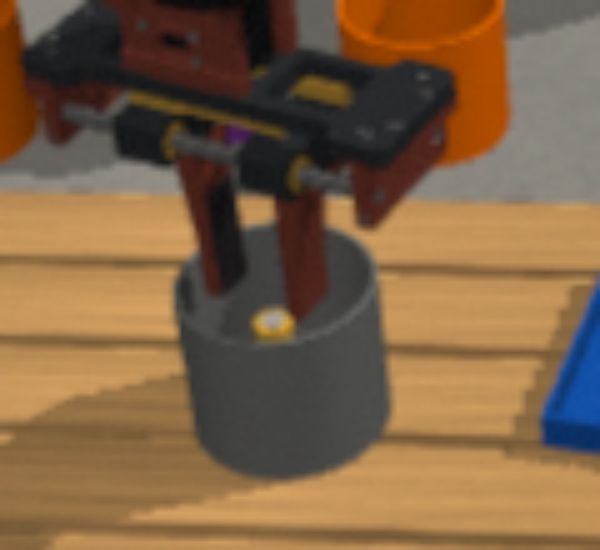

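The open fingers straddle the brass top (at ~(273,322) in the crop), with their tips at ~(220,290) and ~(305,312). Next I descend and grip.

```bash
python3 -m crank '[0.39,0.001,0,0.014,0, 0.39,0,0,0.014,0, 0.39,0,0,0.014,0, 0.39,0,0,0,0]'; python3 -m crank '[0,0,0,0,0, 0,0,0,0,0, 0,0,0,0,0, 0,0,0,0,0, 0,0,0,0,0]'
```

```text
time_s: 4.9
eef_pos: [534.2, -264.5, 48.9]
ee_rot: [[-0.932, 0.362, -0.003], [0.362, 0.932, 0.001], [0.003, -0.0, -1.0]]
contact_force: [-0.6, 0.2, 0.9]
gripper_width: 34.5
finger_force: 0.0
time_s: 5.52
eef_pos: [535.6, -265.1, 51.0]
ee_rot: [[-0.932, 0.362, 0.001], [0.362, 0.932, -0.0], [-0.001, 0.0, -1.0]]
contact_force: [-0.5, -0.1, 2.7]
gripper_width: 16.8
finger_force: 30.0
```

```bash
python3 -m crank '[0,0,0,-0.01,0, 0,0,0,-0.015,0, 0,0,0,-0.02,0, 0,0,0,-0.025,0, 0,0,0,-0.025,0, 0,0,0,-0.025,0, 0,0,0,-0.02,0, 0,0,0,0,0, 0,0,0,0,0]';python3 -c "
from h import *
s=r.observe();print(tool([494,-81,190]))
b=viewer.grab_frame('scene')[170:310,190:350]
cv2.imwrite('pics/crop3.png',cv2.resize(b,(640,560)))
"
```

```text
time_s: 6.65
eef_pos: [535.0, -264.7, 190.5]
ee_rot: [[-0.932, 0.362, -0.0], [0.362, 0.932, 0.0], [0.0, 0.0, -1.0]]
contact_force: [0.3, -0.5, -0.8]
gripper_width: 16.6
finger_force: 30.0
[104.79422593 156.39449982   0.54005881]
```

View pics/crop3.png

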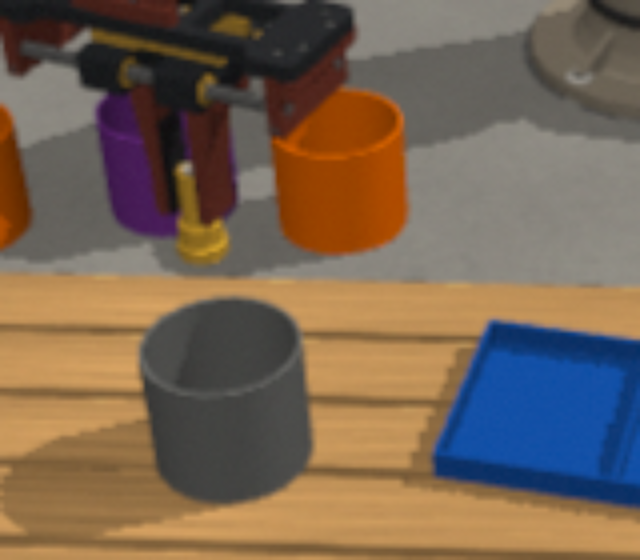

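Brass hangs upright in the grip at crop (200,215), and the pot still stands at (230,395). Next I carry it to the tray.

```bash
python3 -m crank '[0,0.01,0.016,0,0, 0,0.02,0.03,0,0, 0,0.02,0.03,0,0, 0,0.02,0.03,0,0, 0,0.02,0.03,0,0, 0,0.015,0.02,0,0, 0,0,0,0.03,0, 0,0,0,0.03,0, 0,0,0,0.03,0, 0,0,0,0,0]';python3 -c "
from h import *
s=r.observe();print(tool([494,-81,50]))
b=viewer.grab_frame('scene')[190:310,270:430]
cv2.imwrite('pics/crop4.png',cv2.resize(b,(640,480)))
"
```

```text
time_s: 7.95
eef_pos: [491.5, -80.4, 98.7]
ee_rot: [[-0.932, 0.361, -0.006], [0.361, 0.932, 0.0], [0.005, -0.002, -1.0]]
contact_force: [-0.3, 0.6, -0.0]
gripper_width: 16.8
finger_force: 30.0
[-2.79426016  0.40231519 48.67466219]
```

View pics/crop4.png

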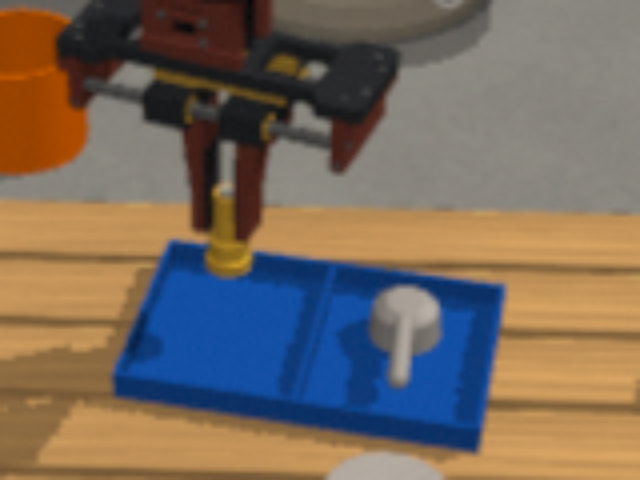

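The cartridge is upright above the empty half. Its foot is at crop (228,265) and will come down near the bay centre at ~(228,330).

```bash
python3 -m crank '[0,0,0,0.02,0, 0,0,0,0.016,0, 0,0,0,0.006,0, 0,0,0,0.003,0, 0,0,0,0,0, 0,0,0,0,0]'
```

```text
time_s: 8.75
eef_pos: [494.3, -81.6, 56.0]
ee_rot: [[-0.932, 0.362, 0.001], [0.362, 0.932, 0.0], [-0.001, 0.0, -1.0]]
contact_force: [0.0, 0.5, -1.2]
gripper_width: 16.8
finger_force: 30.0
```

```bash
python3 -m crank '[0,0,0,0.002,0, 0,0,0,0.002,0, 0,0,0,0,0]';python3 -m crank '[0,0,0,0.001,0, 0,0,0,0,0, 0,0,0,0,0]'; python3 -m crank '[0,0,0,0.001,0, 0,0,0,0,0, 0,0,0,0,0]'
```

```text
time_s: 9.12
eef_pos: [493.9, -81.5, 51.5]
ee_rot: [[-0.932, 0.362, -0.0], [0.362, 0.932, 0.0], [0.0, -0.0, -1.0]]
contact_force: [-0.1, -0.7, 0.3]
gripper_width: 16.7
finger_force: 30.0
time_s: 9.5
eef_pos: [494.0, -81.5, 50.7]
ee_rot: [[-0.932, 0.362, -0.0], [0.362, 0.932, 0.0], [0.0, 0.0, -1.0]]
contact_force: [0.1, -1.1, -1.5]
gripper_width: 16.7
finger_force: 30.0
time_s: 9.88
eef_pos: [494.2, -81.6, 50.5]
ee_rot: [[-0.932, 0.363, 0.0], [0.363, 0.932, 0.0], [-0.0, 0.001, -1.0]]
contact_force: [-2.8, 1.2, 9.9]
gripper_width: 16.9
finger_force: 30.0
```

Contact with the floor shows as a 10 N force. I release gently and retreat.

```bash
python3 -m crank '[0.25,0,0,0,0, 0.3,0,0,0,0, 0.4,0,0,0,0, 0.4,0,0,0,0, 0.4,0,0,-0.01,0, 0.4,0,0,-0.03,0, 0.4,0,0,-0.04,0, 0.4,0,0,-0.04,0, 0.4,0,0,-0.03,0, 0.4,0,0,0,0]';python3 -c "
from h import *
a=viewer.grab_frame('scene');b=a[210:320,200:520]
cv2.imwrite('pics/crop5.png',cv2.resize(b,(800,275)))
for q in ['cartridge','pot']:print(q,[(d['position'],d['confidence']) for d in nets.landmark_of(q,'scene')],)
print(w2px('scene',[494,-81,23]))
"
```

```text
time_s: 11.12
eef_pos: [495.6, -81.7, 202.3]
ee_rot: [[-0.932, 0.363, 0.005], [0.363, 0.932, 0.001], [-0.005, 0.002, -1.0]]
contact_force: [0.3, 1.1, -0.0]
gripper_width: 35.1
finger_force: 0.0
cartridge [([325.4, 273.9], 0.54)]
pot [([250.9, 282.3], 0.81)]
[325.84298054 272.43587122]
```

View pics/crop5.png

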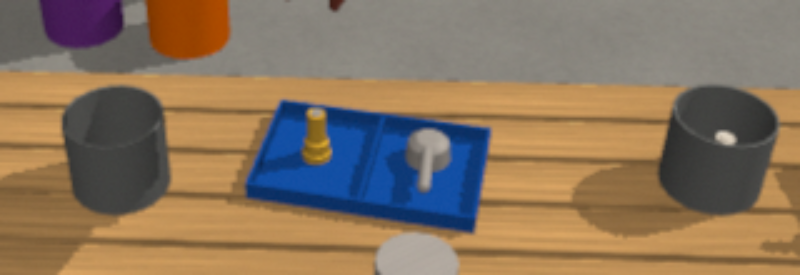

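The brass cartridge stands upright in the middle of the empty half (crop (317,140)). Both pots stand where they were, and the gripper is clear.

```bash
python3 -m crank '[0.4,0,0,0,0, 0.4,0,0,0,0]'; python3 -c "
from station import r
print(r.close_job())"
```

```text
time_s: 11.52
eef_pos: [493.5, -81.6, 198.9]
ee_rot: [[-0.932, 0.362, -0.002], [0.362, 0.932, -0.0], [0.001, -0.001, -1.0]]
contact_force: [-0.6, -0.5, 0.4]
gripper_width: 35.0
finger_force: 0.0
the job is handed in; nothing more can be done
None
```

The brass cartridge stands upright and released in the empty half of the blue tray, its pot and the white cartridge look unmoved in the last picture, and the job was handed in at about 11.5 s; no verdict was returned.

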